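# Pulse the hazelnut chopper at its slowest speed

## Robot

A 6-joint arm with a two-finger parallel gripper is mounted at the origin on the work surface. World frame = base frame: x ahead of the robot, y to its left, z up, the work surface at z = 0. Lengths are in m, angles in rad, forces in N, time in s.
With the tool pointing down it reaches from about 0.275 to 1 m from the base axis. Payload 8.4 kg.
Tool frame: the origin (TCP) lies on the centre line of the jaws, within the pads' length; the fingertips stand 17 mm ahead of it and the grasp point (between the pads) lies 2 mm behind it (bot.tcp_to_tips is the z of the fingertips in the tool frame, in m); z points along the fingers, y is the line along which they close (so a half turn about z gives the same grasp; the last joint's range is limited). The gripper opens to 85 mm and grips with 20 to 120 N. Pads are 22 mm wide; open, the fingers measure 114 mm over their backs; the gripper's body (76 mm by 85 mm) begins 54 mm behind the grasp point. The pads swing forward as they close: fully open they stand 13 mm farther back than shut.
Start: joints at [1.324, 0.353, 1.633, -0, 1.155, -0.002], TCP at [0.151, 0.606, 0.248] pointing down, gripper open.
Joint ranges: [-2.63, 2.63], [-0.92, 2.1], [0.06, 2.66], [-1.3, 4.44], [0, 2.69], [-3.02, 3.02]. Speed limits (rad/s): [2.22, 2.22, 2.79, 3.14, 3.14, 3.14].

## Interface

Orientations are given as a unit quaternion [x, y, z, w].
In Python, from workcell import bot, hand, kinematics, get_obs, vision, hand_in gives the robot as it stands. The module is installed in compiled form; this text tells all that it offers. Calls block until the motion is done:
- bot.reach(position, orientation): joint-space move of the TCP to a pose.
- bot.servo_line(position, ori=None, velocity=0.15): straight line of the TCP; ori=None keeps the orientation; velocity is the mean speed in m/s.
- bot.goto_joints(angles): joint-space move.
- hand.move_gripper(opening, strength=None): finger opening in m; strength is the grip in N (None keeps the last); returns when the fingers have stopped.
- bot.dwell(seconds).
- kinematics.solve_ik(position, orientation): joint angles nearest the present ones, or None.
- get_obs(): the state.
- vision.read_camera(name): name is "side" or "top" or "wrist"; returns a dict with "frame" (400x640x3 uint8, red, green, blue), "intrinsics" (3x3 intrinsics, pixels), "view" (4x4, takes a point from world to camera coordinates). Camera axes: x right, y down, z forward; pixel columns grow to the right and rows downward; lengths in m; the calibration is good to about 2 mm. A picture is of the moment at which its call begins. There is no depth.
A pose or a line that the arm cannot do raises bot.IKError and nothing moves.
- hand_in(): hands the job in; it is judged then, once.
The state is a dict: "time_s": time; "joint_pos": joint angles; "joint_vel": joint speeds; "joint_efforts": joint torques, N m; "position": TCP position; "orientation": TCP orientation; "wrist_force": force on the tool from outside, world axes, zero at the start; "ft_torque": the same for the moment, N m; "gripper_width": finger opening in m; "grip_force": force on a finger pad.
Only numpy, scipy, OpenCV 4.12 (cv2) and the standard library are available. Lean on these libraries where they do the work, as an engineer would, in place of code of your own. Each camera call takes 0.05 s, during which the arm holds its last target. There are 200 camera calls.

## Task

The bakery's bench chopper is loaded with hazelnuts for a coarse chop. First turn its speed dial fully anticlockwise to the minimum stop; then fit the lid into the bayonet collar of the bowl, fully down, and twist it clockwise against its spring to the pulse position, halfway round at the yellow mark, without turning it on into the lock click. Finish while holding the lid there in the fingers (it springs back if let go), and leave the jar, brush and loaf where they are.

Things in the scene. Friction and masses are not known exactly. Their poses are not given: they have to be found in the camera images.
- chopper: White bench chopper, fixed to the counter, 170 x 270 mm, 78 mm high to its aluminium deck; origin under the middle of its base, x axis from front (robot side at yaw 0) to back. A round steel bowl with a grey bayonet collar (120 mm across) stands on the left half of the deck (+y), the black speed dial on the right (-y), its axis 145 mm from the bowl's.
- mouth (a point): Centre of the bowl's mouth, level with the flat top of the grey collar, 150 mm above the counter; axes as the chopper's, z up. Bore 84 mm across. Two entry slots for the lid's lugs, along +x and -x, 22 mm wide, reaching 50 mm from the axis, through a lip 6 mm thick. After the slots the lugs turn clockwise (seen from above) under the lip.
- slot_mark (a point): Green mark on the collar's rim outside the +x slot, 56 mm from the bowl's axis (the -x slot has one too): the lid goes in with its white lines and grip bar on the green marks. From there it cannot turn anticlockwise beyond the slot's 5 degrees of play.
- pulse_mark (a point): Middle of the yellow pulse mark on the collar's rim, 40 degrees (0.70 rad) clockwise of the green mark; the mark spans about +-9 degrees (another lies across the bowl). From 0.1 rad of turn on, the lid pushes a spring: 0.15 N m, 0.3 N m at the yellow mark.
- lock_mark (a point): Red lock mark on the collar's rim, 80 degrees clockwise of the green mark (another across the bowl). From 52 degrees on the lugs ride over sprung detents, felt as a clearly stiffer turn (roughly 1 N m), and the lid clicks in at 80 degrees.
- pulse (a joint): Turn of the spring-loaded pulse slide in the collar, pushed by the lid's lugs: 0 at rest, growing as the lid is twisted clockwise; equals the lid's clockwise turn from the slots less 0.1 rad. Middle of the yellow mark = 0.60 rad; the lock detents begin at 0.82, the click is at about 1.3. The spring returns it, and the lid, to 0.
- speed (a joint): Speed dial: 0 = minimum stop, fully anticlockwise seen from above (bar along the chopper's x axis, its white line pointing to -x, at the red dot); grows clockwise, to 4.6 rad; starts within 1.5 rad of the stop. Stays where it is left (0.04 N m of friction).
- speed_grip (a point): On the dial's upright axis, 115 mm above the counter, where to grip its upright black bar: 42 mm long, 14 mm thick, top 122 mm above the counter, on a disc 44 mm across whose top is 92 mm above the counter. The point turns with the dial, x axis along the bar.
- lid: Black lid, upright on the counter, 102 mm across, 56 mm high, some 0.17 kg; origin at the centre of its underside. Plug 80 mm across, 15 mm deep; two lugs at its foot along +x and -x, 14 mm wide, 7 high, to 47.5 mm from the axis; flange 15 to 21 mm up, raised disc to 24. Orange grip bar along x, 60 long, 16 thick, 22 to 56 mm up. Same after half a turn. Fitted: origin 15 mm below mouth.
- jar: Amber glass jar with wooden cap, 72 mm across, 120 mm high; a bystander. Origin at the centre of its underside.
- brush: Pastry brush lying flat, 200 mm long; a bystander. Origin under its middle.
- loaf: Brown loaf of bread, 200 x 100 x 90 mm; a bystander. Origin at the centre of its underside.

How it is judged:
By the outcome, as a careful person would: the job done as asked, in the order asked, and still so for the second after the job is handed in, while the arm keeps its last pose, push and grip.
It also fails if it takes over 58 s, if anything falls off the work surface, if the arm or the gripper's body presses on something with over 40 N, if the wrist force passes 120 N, or if a joint passes its speed limit or range.

## Working session

There is one attempt and no reset: what is moved stays moved. The work goes in short steps, each a Python script; the robot and the scene stay as the last script left them, time stands still between calls to the robot, and variables do not carry over. Pictures are saved under pics/ and viewed, at most 10 in all, crops included, and the job is handed in when it is done.

```bash
mkdir -p pics; cat > h.py <<'E'
import numpy as np,cv2
from workcell import bot,hand,kinematics,get_obs,vision,hand_in
def shot(cam,name):
    r=vision.read_camera(cam); cv2.imwrite(f'pics/{name}.png',r['frame'][:,:,::-1]); np.savez(f'pics/{name}.npz',K=r['intrinsics'],V=r['view']); return r
def ray(name,uv,z):
    d=np.load(f'pics/{name}.npz'); K,V=d['K'],d['V']
    R,t=V[:3,:3],V[:3,3]; c=-R.T@t; d=R.T@np.linalg.inv(K)@np.array([uv[0],uv[1],1.]); return c+d*(z-c[2])/d[2]
def proj(name,p):
    d=np.load(f'pics/{name}.npz'); q=d['K']@(d['V'][:3,:3]@np.array(p)+d['V'][:3,3]); return q[:2]/q[2]
def down(a): # tool down, tool y (closing line) at world angle a
    from scipy.spatial.transform import Rotation as R
    y=np.array([np.cos(a),np.sin(a),0]);z=np.array([0,0,-1.]);x=np.cross(y,z)
    return R.from_matrix(np.c_[x,y,z]).as_quat()
E
python3 - <<'E'
from h import *
for c in('top','side'):
    shot(c,c+'0'); d=np.load(f'pics/{c}0.npz'); print(d['K'],d['V'])
print(get_obs(),bot.tcp_to_tips)
E
```

```text
[[511.18655396   0.         325.2198841 ]
 [  0.         511.18655396 189.79953644]
 [  0.           0.           1.        ]] [[-0.01579545 -0.99984283  0.00805091 -0.11023385]
 [-0.98606334  0.01424304 -0.16575954  0.64225958]
 [ 0.16561882 -0.01055695 -0.98613334  1.53415417]
 [ 0.          0.          0.          1.        ]]
[[427.63657356   0.         321.45932716]
 [  0.         427.63657356 188.66195694]
 [  0.           0.           1.        ]] [[ 0.72652861 -0.68679977  0.02149996 -0.50994631]
 [-0.43922911 -0.48824426 -0.75411891  0.31228847]
 [ 0.52842593  0.53844555 -0.65638588  1.2071405 ]
 [ 0.          0.          0.          1.        ]]
{'time_s': 0.1, 'joint_pos': array([ 1.32362509e+00,  3.53574260e-01,  1.63405233e+00,  2.91211858e-05,
        1.15521051e+00, -2.40048334e-03]), 'joint_vel': array([ 5.05766920e-05, -1.29689741e-03, -1.68879671e-03,  2.12760962e-04,
       -2.39611023e-03, -2.60632152e-04]), 'joint_efforts': array([-1.14300619e-03, -6.06356478e+01, -3.42818177e+01, -3.70877729e-05,
        4.02012971e-03, -6.96454819e-06]), 'position': array([0.15135145, 0.60597976, 0.24764282]), 'orientation': array([ 1.22085908e-01,  9.92519342e-01, -6.15729652e-04, -9.06575624e-05]), 'wrist_force': array([ 0.76466891, -0.34008944,  0.30603914]), 'ft_torque': array([ 0.04755573, -0.02103753,  0.03010256]), 'grip_force': 0.0, 'gripper_width': 0.08534060375449258} 0.017
```

View pics/top0.png

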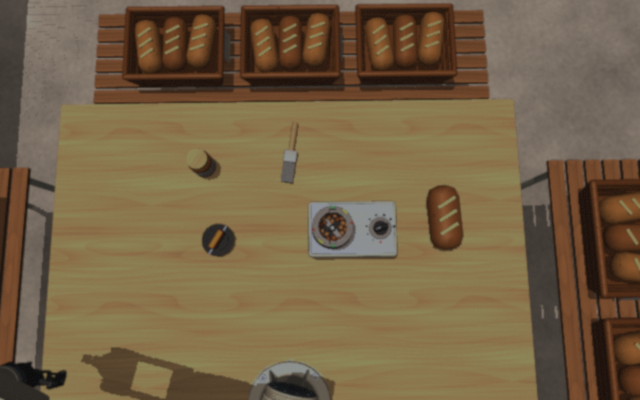

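View pics/side0.png

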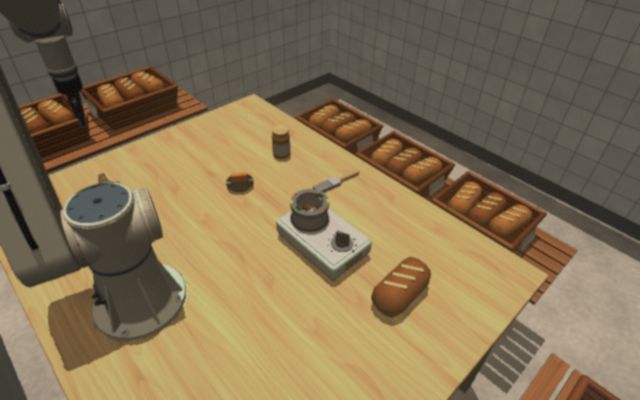

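Top view: lid at about (218,240), its orange bar slanting; bowl (333,228), dial (380,228), and loaf, jar and brush well clear of them. The side view agrees. I'll refine with the wrist camera.

```bash
python3 - <<'E'
from h import *
b=ray('top0',(333,228),.15);d=ray('top0',(380,228),.115);l=ray('top0',(218,240),.03);print(b,d,l,np.linalg.norm((b-d)[:2]))
m=(b+d)/2
bot.reach([l[0],l[1],.34],down(0)); shot('wrist','w_lid')
bot.reach([m[0]-.04,m[1],.42],down(np.pi/2) if 0 else down(0)); r=shot('wrist','w_ch')
o=get_obs();print(o['time_s'],o['position'],o['joint_pos'])
a=cv2.imread('pics/w_lid.png');c=cv2.imread('pics/w_ch.png');cv2.imwrite('pics/both.png',np.vstack([a,c])[:, :][::1])
for n in('w_lid','w_ch'):
    V=np.load(f'pics/{n}.npz')['V'];print(-V[:3,:3].T@V[:3,3],V[2,:3])
E
```

```text
[ 0.51250553 -0.13955578  0.15      ] [ 0.51363128 -0.27914796  0.115     ] [0.4916647  0.21445911 0.03      ] 0.13959671480383037
3.7 [ 0.47339702 -0.20843697  0.41972765] [-4.17863428e-01  5.86216093e-02  1.62895833e+00  3.27517206e-04
  1.45447355e+00 -4.19114525e-01]
[0.49077845 0.28330379 0.46463459] [-1.75089535e-04 -2.71477559e-01 -9.62444754e-01]
[ 0.47275294 -0.14047239  0.54461548] [-1.46078590e-04 -2.71118065e-01 -9.62546089e-01]
```

View pics/w_lid.png

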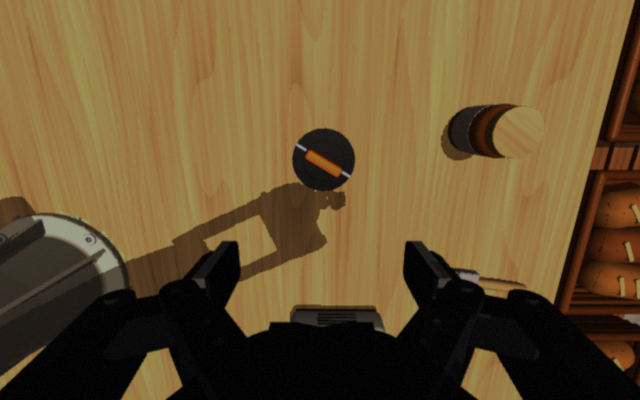

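View pics/w_ch.png

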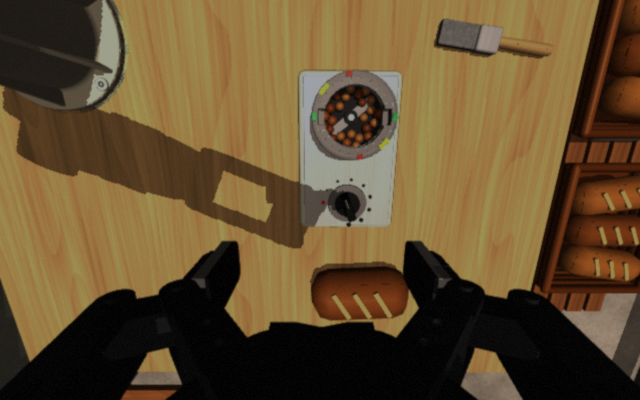

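Lid view: lid centred near (323,160), its white lines at (297,146) and (349,176). Chopper view: green marks (314,117) and (396,117), yellow (324,88) and (384,144), red (349,73) and (360,156), dial near (347,204) with its red dot at (322,202). Next I segment the colours and zoom in on the dial.

```bash
python3 - <<'E'
from h import *
def blobs(n,lo,hi,roi,minA=4):
    im=cv2.imread(f'pics/{n}.png');h=cv2.cvtColor(im,cv2.COLOR_BGR2HSV);m=cv2.inRange(h,np.array(lo),np.array(hi));M=np.zeros_like(m);x0,y0,x1,y1=roi;M[y0:y1,x0:x1]=m[y0:y1,x0:x1]
    k,lab,st,ce=cv2.connectedComponentsWithStats(M);return [(ce[i],st[i][4],np.argwhere(lab==i)[:,::-1]) for i in range(1,k) if st[i][4]>=minA]
for nm,lo,hi in(('green',(45,90,60),(85,255,255)),('yellow',(23,130,120),(35,255,255))):
    bs=blobs('w_ch',lo,hi,(300,70,405,165)); P=[ray('w_ch',b[0],.15) for b in bs]
    for b,p in zip(bs,P):print(nm,b[0].round(1),b[1],p.round(4))
im=cv2.imread('pics/w_ch.png')
for nm,lo,hi in(('orange',(5,150,120),(20,255,255)),('white',(0,0,110),(179,60,255))):
    for b in blobs('w_lid',lo,hi,(285,120,362,195)):
        z=.056 if nm=='orange' else .0245
        print(nm,b[0].round(1),b[1],ray('w_lid',b[0],z).round(4),[ray('w_lid',q,z)[:2].round(4) for q in cv2.boxPoints(cv2.minAreaRect(b[2].astype(np.float32)))] if b[1]>40 else '')
c=im[170:235,300:400];cv2.imwrite('pics/dial.png',cv2.resize(c,None,fx=7,fy=7,interpolation=cv2.INTER_CUBIC))
l=cv2.imread('pics/w_lid.png')[120:200,280:370]
cv2.imwrite('pics/dial.png',np.vstack([cv2.resize(c,(500,325)),cv2.resize(l,(500,270*0+260))]))
E
```

```text
green [313.9 116.2] 41 [ 0.4624 -0.1363  0.15  ]
green [394.9 116.7] 41 [ 0.5737 -0.1368  0.15  ]
yellow [323.6  88.3] 54 [ 0.4756 -0.1005  0.15  ]
yellow [383.4 143. ] 51 [ 0.5601 -0.1725  0.15  ]
orange [285.8 154. ] 157 [0.4384 0.2338 0.056 ] [array([0.4357, 0.19  ]), array([0.4387, 0.2821]), array([0.4459, 0.2821]), array([0.4432, 0.19  ])]
orange [296.3 130.7] 187 [0.4546 0.2673 0.056 ] [array([0.4472, 0.2821]), array([0.4625, 0.2828]), array([0.4639, 0.2419]), array([0.4482, 0.2411])]
orange [340.4 126.1] 76 [0.518  0.2738 0.056 ] [array([0.5129, 0.2823]), array([0.5229, 0.2823]), array([0.5234, 0.2628]), array([0.5133, 0.2628])]
orange [323.2 163.2] 361 [0.4936 0.2203 0.056 ] [array([0.4654, 0.229 ]), array([0.4727, 0.2408]), array([0.5219, 0.2115]), array([0.5149, 0.1992])]
orange [294.  175.4] 15 [0.4496 0.2017 0.056 ] 
orange [356.5 172.2] 4 [0.5436 0.2068 0.056 ] 
orange [349.  186.6] 87 [0.533  0.1846 0.056 ] [array([0.5265, 0.1736]), array([0.5305, 0.2004]), array([0.5402, 0.1987]), array([0.5364, 0.1718])]
orange [356.5 179.8] 4 [0.544  0.1953 0.056 ] 
orange [296.9 181.7] 15 [0.4538 0.1921 0.056 ] 
orange [339.3 188.8] 36 [0.5182 0.1811 0.056 ] 
white [300.6 146.6] 28 [0.458  0.2416 0.0245] 
white [345.5 173.9] 19 [0.53   0.1981 0.0245]
```

View pics/dial.png

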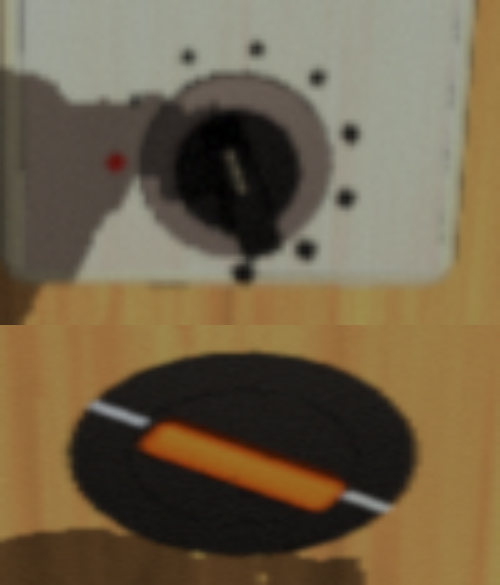

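The dial's white line runs from about (345.6,200) to (348.6,208), which is roughly 1.2 rad clockwise of the stop. The bowl measurements agree with the given sizes: green marks 111 mm apart, yellow marks at -40°. Next is the dial.

```bash
python3 - <<'E'
from h import *
p=ray('w_ch',(345.6,200),.122);q=ray('w_ch',(348.6,208),.122);print(p,q,(p+q)/2)
d=np.array([.5173,-.2816]); v=(p-q)[:2]; th=np.arctan2(v[1],v[0]); print(th, 'turn',np.pi-.005-th)
a0=th-np.pi/2; a1=np.pi/2-.005   # closing line square to the bar, then at the stop
print(a0,kinematics.solve_ik([*d,.114],down(a1)))
hand.move_gripper(.055,25)
bot.reach([*d,.20],down(a0)); bot.servo_line([*d,.114],velocity=.12)
hand.move_gripper(0,25); o=get_obs();print(o['gripper_width'],o['grip_force'],o['wrist_force'],o['position'])
for a in np.linspace(a0,a1+.07,7)[1:]:
    bot.servo_line([*d,.114],down(a)); o=get_obs();print(round(a,2),o['ft_torque'].round(3),o['wrist_force'].round(1),o['gripper_width'].round(4),o['time_s'],o['joint_pos'][5].round(3))
E
```

```text
[ 0.51162977 -0.26440676  0.122     ] [ 0.51680826 -0.27782033  0.122     ] [ 0.51421902 -0.27111354  0.122     ]
1.93923159994928 turn 1.1973610536405133
0.3684352731543834 [-5.01053379e-01  4.55601891e-01  1.81893798e+00 -4.44089210e-16
  8.67052784e-01 -2.06684971e+00]
0.013212157066869568 29.21249359846115 [3.03348906 3.02227075 6.7740601 ] [ 0.51805437 -0.28160611  0.11475039]Traceback (most recent call last):
  File "<stdin>", line 10, in <module>
AttributeError: 'float' object has no attribute 'round'
```

```bash
python3 - <<'E'
from h import *
d=np.array([.5178,-.2816]);a1=np.pi/2-.005
o=get_obs();print(o['time_s'],o['joint_pos'],o['ft_torque'])
a0=o['joint_pos'][0]-o['joint_pos'][5];print(a0)
for a in [*np.linspace(a0,a1-.12,4)[1:],a1-.04,a1,a1+.04,a1+.08]:
    bot.servo_line([*d,.1145],down(a)); o=get_obs();print(round(a,3),o['ft_torque'].round(3),o['wrist_force'].round(1),round(o['gripper_width'],4),round(o['time_s'],2),o['joint_pos'][[0,5]].round(3))
E
```

```text
6.7083 [-5.00646476e-01  4.54844350e-01  1.81809085e+00  7.51094831e-04
  8.67006519e-01 -1.08123571e+00] [ 0.53779132 -0.34032837  0.04702826]
0.580589235991419
0.869 [ 0.605 -0.574  0.017] [2.3 3.4 1.8] 0.0136 7.15 [-0.5   -1.366]
1.157 [ 0.707 -0.623  0.038] [3.5 4.  2.6] 0.0137 7.59 [-0.5   -1.656]
1.446 [ 0.888 -0.702 -0.004] [4.3 5.2 2.8] 0.0132 8.03 [-0.5   -1.944]
1.526 [ 0.907 -0.732 -0.015] [4.7 5.2 2.8] 0.0137 8.28 [-0.5   -2.024]
1.566 [ 0.938 -0.708  0.023] [4.4 5.  3.4] 0.0137 8.53 [-0.5   -2.064]
1.606 [ 0.913 -0.676 -0.806] [4.5 4.5 3.8] 0.0135 8.78 [-0.5   -2.103]
1.646 [ 0.827 -0.655 -1.584] [4.2 5.5 5.1] 0.0135 9.03 [-0.501 -2.142]
```

```bash
python3 - <<'E'
from h import *
d=[.5178,-.2816]
hand.move_gripper(.05); bot.servo_line([*d,.2],velocity=.25)
b=[.518,-.1366]; l=[.494,.2198]
bot.reach([*b,.45],down(np.pi/2-.005)); bot.dwell(.2); shot('wrist','w_m')
bot.reach([*l,.323],down(np.pi/2-.54)); bot.dwell(.2); shot('wrist','w_l')
print(get_obs()['time_s'])
def blobs(n,lo,hi,roi):
    im=cv2.imread(f'pics/{n}.png');h=cv2.cvtColor(im,cv2.COLOR_BGR2HSV);m=cv2.inRange(h,np.array(lo),np.array(hi));x0,y0,x1,y1=roi;m[:y0]=0;m[y1:]=0;m[:,:x0]=0;m[:,x1:]=0
    k,lab,st,ce=cv2.connectedComponentsWithStats(m);return [(ce[i],st[i][4]) for i in range(1,k) if st[i][4]>8]
pc=proj('w_m',[*b,.15]);lc=proj('w_l',[*l,.023]);print(pc,lc)
R=lambda c,r:(max(int(c[0]-r),0),max(int(c[1]-r),0),int(c[0]+r),int(c[1]+r))
for nm,lo,hi in(('green',(45,90,60),(85,255,255)),('yellow',(23,130,120),(35,255,255))):
    for c,A in blobs('w_m',lo,hi,R(pc,60)):print(nm,c.round(1),A,ray('w_m',c,.15).round(4))
for c,A in blobs('w_l',(0,0,110),(179,60,255),R(lc,50)):print('white',c.round(1),A,ray('w_l',c,.022).round(4))
x,y=R(lc,70)[:2];l_=cv2.imread('pics/w_l.png')[y:y+140,x:x+140]
x2=int(pc[0])-60;y2=max(int(pc[1])-70,0);m_=cv2.imread('pics/w_m.png')[y2:y2+140,x2:x2+230]
print(x,y,x2,y2)
cv2.imwrite('pics/c2.png',np.hstack([cv2.resize(l_,(280,280)),cv2.resize(m_,(460,280))]))
E
```

```text
13.0
[321.85784612 166.5478914 ] [321.96907028 164.91228615]
green [321.7 129. ] 38 [ 0.4616 -0.1366  0.15  ]
green [322.  200.6] 26 [ 0.5729 -0.1366  0.15  ]
yellow [344.6 107.1] 17 [ 0.4307 -0.1029  0.15  ]
yellow [345.6 138.5] 44 [ 0.4756 -0.1007  0.15  ]
yellow [368.3 138.4] 26 [ 0.4756 -0.0665  0.15  ]
yellow [299.5 193. ] 40 [ 0.5601 -0.1722  0.15  ]
yellow [335.9 220.8] 16 [ 0.6074 -0.114   0.15  ]
yellow [312.8 224.4] 10 [ 0.6135 -0.1518  0.15  ]
white [322. 137.] 35 [0.4577 0.2416 0.022 ]
white [322. 192.] 21 [0.5315 0.1974 0.022 ]
251 94 261 96
```

View pics/c2.png

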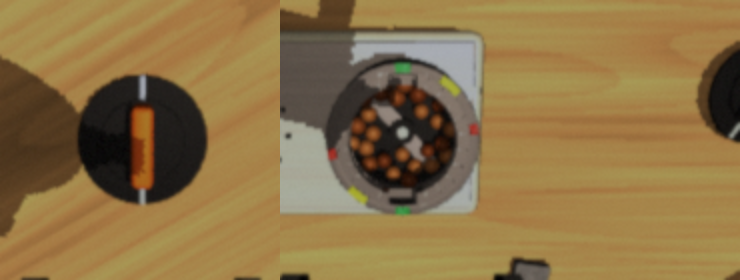

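The crop shows the lid with its bar and lines upright in the image, aligned with the tool, at 322 px. The bowl is centred with its slots at the green marks. The far white line is partly hidden by the bar, so I'll centre on the lid's outer rim instead, then check the dial.

```bash
python3 - <<'E'
from h import *
g=cv2.imread('pics/w_l.png')
print(g[125:140,320:324].sum(2).mean(1).round(), g[188:202,320:324].sum(2).mean(1).round())
print(g[128:138,328].sum(1),g[190:202,328].sum(1))
h=cv2.cvtColor(g,cv2.COLOR_BGR2HSV);pts=[]
K=cv2.GaussianBlur(g.sum(2).astype(np.float32),(3,3),0)
for t in np.deg2rad(np.arange(-80,81,4)):   # right-hand half: no shadow
    rs=np.arange(25,40,.25);xs=(322+rs*np.cos(t)).astype(np.float32);ys=(164.5+rs*np.sin(t)).astype(np.float32)
    v=cv2.remap(K,xs[None],ys[None],1)[0];dv=np.gradient(v);i=np.argmax(dv)
    if dv[i]>5: pts.append(ray('w_l',(xs[i],ys[i]),.020)[:2])
P=np.array(pts)
from scipy.optimize import least_squares as LS
s=LS(lambda c:np.hypot(*(P-c[:2]).T)-c[2],[.494,.22,.051],loss='soft_l1',f_scale=.001);print(len(P),s.x,np.abs(s.fun).mean())
s=LS(lambda c:np.hypot(*(P-c[:2]).T)-.051,[.494,.22],loss='soft_l1',f_scale=.001);print(s.x)
E
```

```text
[359. 355. 357. 365. 364. 345. 322. 350. 396. 401. 400. 399. 398. 400.
 400.] [328. 355. 360. 356. 354. 354. 358. 360. 368. 370. 368. 370. 370. 366.]
[351 354 343 282 170  99  89  94  92  97] [ 73  72  72  71 100 252 357 366 373 360 371 372]
41 [0.49346186 0.2200172  0.05033543] 0.00029521318354684554
[0.49301966 0.21927922]
```

```bash
python3 - <<'E'
from h import *
l=[.4935,.2200];b=[.5176,-.1366];al=np.pi/2-.54;ab=np.pi/2-.004
bot.servo_line([*l,.09],down(al),velocity=.25); bot.servo_line([*l,.044],velocity=.08)
o=get_obs();print(o['wrist_force'],o['position'])
hand.move_gripper(0,90);o=get_obs();print(o['gripper_width'],o['grip_force'],o['wrist_force'],o['position'])
bot.servo_line([*l,.26],velocity=.2)
bot.reach([*b,.26],down(ab)); bot.servo_line([*b,.205],velocity=.15); bot.dwell(.2)
o=get_obs();print(o['time_s'],o['position'],o['wrist_force'],o['ft_torque'],o['gripper_width'])
a=shot('wrist','w_in');s=shot('side','s_in')
c=proj('s_in',[*b,.17]).astype(int);cr=cv2.imread('pics/s_in.png')[c[1]-50:c[1]+50,c[0]-60:c[0]+60]
cv2.imwrite('pics/in.png',np.hstack([cv2.imread('pics/w_in.png')[50:350,120:520],cv2.resize(cr,(360,300),interpolation=cv2.INTER_CUBIC)]))
E
```

```text
[ 0.72017644 -0.70357643  0.29426253] [0.49355831 0.22005206 0.04396198]
0.014167512702633106 88.58468055725098 [0.63113975 1.40990509 6.23285469] [0.49388576 0.22019408 0.04458923]
18.5083 [ 0.51836265 -0.13665956  0.20614093] [-0.51658143  0.41006332 -1.66016613] [-0.00473596 -0.00701035  0.05283372] 0.014528508448202452
```

View pics/in.png

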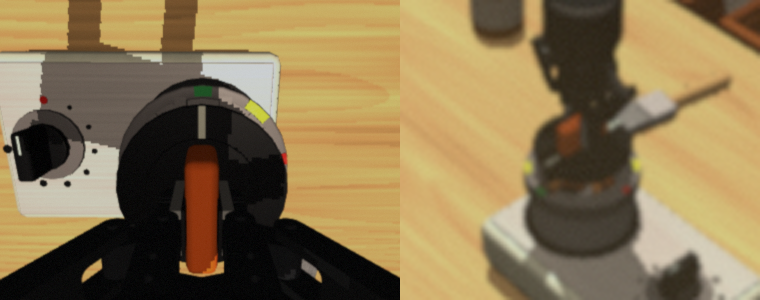

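The lid's white line (col 202) lines up with the green mark (col 203), and the dial's white line points at the red dot. Inserting with force monitoring.

```bash
python3 - <<'E'
from h import *
b=[.5171,-.1366]
for z in(.196,.192,.188,.184,.181,.179,.1775):
    bot.servo_line([*b,z],velocity=.05);bot.dwell(.1);o=get_obs();f=o['wrist_force'];print(z,o['position'].round(4),f.round(1),o['ft_torque'].round(2),round(o['time_s'],2))
    if abs(f[2])>18 or np.hypot(f[0],f[1])>12: break
E
```

```text
0.196 [ 0.5171 -0.1366  0.1959] [ 0.7 -0.2 -2.7] [-0.01  0.    0.01] 19.04
0.192 [ 0.5171 -0.1366  0.192 ] [ 0.2  0.6 -2.8] [-0.    0.    0.02] 19.39
0.188 [ 0.517  -0.1366  0.1879] [ 0.6 -0.7 -1.8] [-0.03 -0.02  0.06] 19.74
0.184 [ 0.5171 -0.1366  0.1839] [ 0.7  0.2 -2.2] [ 0.03 -0.02 -0.01] 20.09
0.181 [ 0.5171 -0.1366  0.181 ] [ 0.4 -0.3 -2.7] [0.01 0.03 0.  ] 20.44
0.179 [ 0.5174 -0.1367  0.1796] [-1.7  1.1  5.7] [0.1  0.26 0.04] 20.79
0.1775 [ 0.5174 -0.1367  0.1795] [-6.5  2.1 20.9] [ 0.3   1.23 -0.01] 21.14
```

It seated at exactly the expected height (0.1796). Now the twist, with only a light push down.

```bash
python3 - <<'E'
from h import *
b=[.5172,-.1367];ab=np.pi/2-.004
bot.servo_line([*b,.1788],velocity=.05)
for t in(.1,.2,.3,.4,.5,.6,.66,.70):
    bot.servo_line([*b,.1788],down(ab-t));bot.dwell(.05);o=get_obs();f=o['wrist_force'];print(t,o['position'].round(4),f.round(1),o['ft_torque'].round(2),round(o['gripper_width'],4),round(o['joint_pos'][0]-o['joint_pos'][5]-ab,3),round(o['time_s'],2))
    if abs(o['ft_torque'][2])>.8 or np.linalg.norm(f)>35: break
bot.dwell(.3);shot('wrist','w_f');shot('top','t_f');shot('side','s_f');print(get_obs()['time_s'])
c=proj('s_f',[*b,.15]).astype(int);cr=cv2.imread('pics/s_f.png')[c[1]-50:c[1]+50,c[0]-60:c[0]+60]
cv2.imwrite('pics/f.png',np.hstack([cv2.imread('pics/w_f.png')[50:350,120:520],cv2.resize(cr,(360,300),interpolation=cv2.INTER_CUBIC)]))
E
```

```text
0.1 [ 0.5179 -0.1367  0.1796] [-1.6  1.8  9.3] [ 0.13  0.29 -0.13] 0.0142 -0.1 21.69
0.2 [ 0.518  -0.1364  0.1796] [-0.8  3.4  9.8] [ 0.36  0.24 -0.05] 0.0146 -0.2 21.99
0.3 [ 0.5182 -0.1363  0.1796] [0.  4.3 8. ] [0.53 0.12 0.04] 0.0145 -0.3 22.29
0.4 [ 0.5183 -0.1361  0.1796] [0.8 5.9 8.8] [0.67 0.   0.04] 0.0149 -0.399 22.59
0.5 [ 0.5185 -0.1361  0.1796] [1.9 5.5 6.4] [ 0.71 -0.09  0.05] 0.0146 -0.499 22.89
0.6 [ 0.5187 -0.1361  0.1797] [2.3 5.3 7. ] [ 0.74 -0.16  0.02] 0.0147 -0.599 23.19
0.66 [ 0.5188 -0.1363  0.1796] [2.9 4.4 7.2] [ 0.67 -0.2   0.18] 0.0146 -0.659 23.49
0.7 [ 0.5189 -0.1364  0.1797] [3.9 3.9 6.1] [ 0.56 -0.26  0.22] 0.0147 -0.699 23.79
24.2417
```

View pics/f.png

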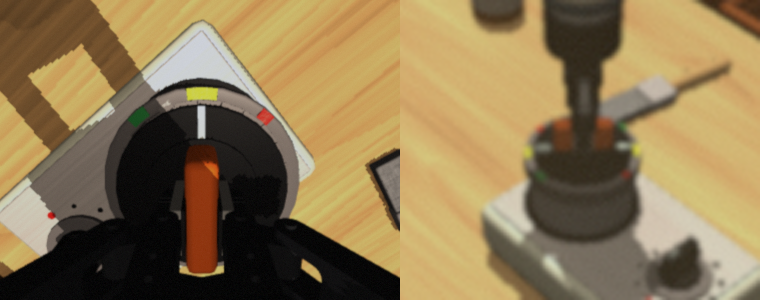

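The white line sits on the middle of the yellow mark (both at col 202), and the lid is fully down at z 0.1796. The side view agrees. I'll check that it holds steady, then hand in.

```bash
python3 - <<'E'
from h import *
bot.dwell(.6);shot('wrist','w_g');d=cv2.absdiff(cv2.imread('pics/w_g.png'),cv2.imread('pics/w_f.png'))[50:350,120:520];print((d>25).sum())
o=get_obs();print(o['time_s'],o['position'],o['ft_torque'],o['grip_force'],o['wrist_force'])
# dial's white line in the picture before insertion
g=cv2.imread('pics/w_in.png')[170:215,125:150];m=np.argwhere(cv2.inRange(cv2.cvtColor(g,cv2.COLOR_BGR2HSV),(0,0,110),(179,70,255))>0)
L=cv2.connectedComponentsWithStats(cv2.inRange(cv2.cvtColor(g,cv2.COLOR_BGR2HSV),(0,0,110),(179,70,255)))
for i in range(1,L[0]):
    p=np.argwhere(L[1]==i)[:,::-1]+[125,170]
    if 8<len(p)<80:
        q=np.array([ray('w_in',x,.122)[:2] for x in p]);u=np.linalg.svd(q-q.mean(0))[2][0];print(len(p),q.mean(0),np.degrees(np.arctan2(u[1],u[0])))
if (d>25).sum()<300: print(hand_in())
E
```

```text
56
24.8917 [ 0.51886921 -0.13634969  0.17965548] [ 0.57722323 -0.2779605   0.23764032] 89.02115106582642 [3.08790337 4.78528357 6.90599643]
59 [ 0.50600317 -0.28128286] -0.9822017152411002
the job is handed in; nothing more can be done
None
```

The job is handed in at about 25 s of the 58 s limit: the dial is at its minimum stop (white line within about 1° of the chopper's x axis), and the lid is fully down, gripped and held steady with its line on the middle of the yellow pulse mark; the arm touched only the dial and the lid.

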